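# Shim the rocking gel casting stand

### The arm

A 6-joint arm with a two-finger parallel gripper is mounted at the origin on the work surface. World frame = base frame: x ahead of the robot, y to its left, z up, the work surface at z = 0. Lengths are in m, angles in rad, forces in N, time in s.
With the tool pointing down it reaches from about 0.325 to 1 m from the base axis. Payload 5.1 kg.
Tool frame: the origin (TCP) lies at the very end of the fingers, on their centre line; the grasp point (between the pads) lies 19 mm behind it (grasp_offset is the z of the grasp point in the tool frame, in m); z points along the fingers, y is the line along which they close (so a half turn about z gives the same grasp; the last joint's range is limited). The gripper opens to 85 mm and grips with 20 to 120 N. Pads are 22 mm wide; open, the fingers measure 114 mm over their backs; the gripper's body (76 mm by 85 mm) begins 54 mm behind the grasp point. The pads swing forward as they close: fully open they stand 13 mm farther back than shut.
Start: joints at [-1.337, 0.124, 1.65, -0, 1.367, -0.083], TCP at [0.202, -0.618, 0.231] pointing down, gripper open.
Joint ranges: [-2.61, 2.61], [-1.02, 2.33], [0.03, 2.71], [-1.35, 4.49], [0.32, 2.68], [-2.91, 2.91]. Speed limits (rad/s): [2.57, 2.57, 3.14, 3.14, 3.14, 3.14].

### API

Orientations are given as a 3x3 rotation matrix whose columns are the frame's x, y, z axes.
In Python, from cell import get_state, get_image, camera_info, job_done, grasp_offset gives the robot as it stands.
- The arm moves only by the tool servo_tool, never from a script. Its argument "moves" is a list of rows, each an object of numbers: "x", "y", "z": the shift along the world's x, y, z normalised to -1 to 1, where 1 is 15 cm; "wx", "wy", "wz": the turn, a rotation vector about the world's x, y, z normalised to -1 to 1, where 1 is 360 degrees. A call has 1 to 20 rows; each row is the pose to reach, as a shift and turn from the pose commanded when the call began, turning the shorter way round; what a row does not reach only later rows make up. A row lasts 1/12 s, in which the tool goes at most 41.7 mm and 7.16 degrees, less where a joint would pass 70% of its speed; a pose out of reach is approached as far as the arm can. A call with a number of a shift or a turn outside -1 to 1 is refused whole. A call with a gripper value outside its range is refused whole. "hand" is the opening, from 0 (shut) to 1 (fully open), set as the call begins (left out, the last holds). The fingers move at their own pace and stop on an object; "grip_force" is the grip in N (left out, the last holds). Time passes only in rows, so rows that repeat a pose let the fingers close. It gives the time, the measured TCP pose, the force, the opening and the grip force at its end, in the units of the state.
- get_state(): the state, without advancing time (a new reading comes with each control period).
- get_image(name): name is "scene" or "top" or "wrist"; returns (picture, depth): 420x560x3 uint8, red, green, blue; 420x560 float32, m along the optical axis (not along the pixel's ray), 0 where there is no reading.
- camera_info(name): a dict with "fx", "fy", "cx", "cy" (pixels), "xyz" and "rotation" of the camera in the world. Camera axes: x right, y up, looking along -z (the intrinsics and any distortion apply to the point x, -y, -z); pixel columns grow to the right and rows downward; lengths in m; the calibration is good to about 2 mm. A picture is of the moment at which its call begins: read the wrist's pose just before it. camera_info takes no time and is no camera call; for the wrist camera it gives the pose at the moment of the call.
- job_done(): hands the job in; it is judged then, once.
The state is a dict: "time_s": time; "joints": joint angles; "qd": joint speeds; "tau": joint torques, N m; "tool_pos": TCP position; "ee_rot": TCP orientation; "force": force on the tool from outside, world axes, zero at the start; "wrist_torque": the same for the moment, N m; "grip_width": finger opening in m; "gripper_force": force on a finger pad.
Only numpy, scipy, OpenCV 4.12 (cv2) and the standard library are available. Lean on these libraries where they do the work, as an engineer would, in place of code of your own. Each camera call takes 0.05 s, during which the arm holds its last target. There are 200 camera calls.

### The job

The gel casting stand rocks: one of its four legs has lost its rubber foot and the stand leans down onto that bare leg. Take the grey plastic wedge, lay it flat on the bench with its thin end towards the bare leg and push it in under that leg until the stand sits level to within about a degree and no longer rocks, its weight shared by the wedge and all three rubber feet; go by the feel of the push and stop once it is snug, because driving the wedge further lifts other feet off again. Do it gently, do not shove the stand out of its place, leave everything else on the bench alone, and leave the wedge in place.

Things in the scene. Friction and masses are not known exactly. Their poses are not given: they have to be found in the camera images.
- stand: Gel casting stand, loose, 1.3 to 1.8 kg: aluminium plate 200 x 170 x 14 mm (x, y, z), underside at z = 26 mm, on four corner legs 80 mm (x) and 65 mm (y) from the middle; on it a clear tray with a black comb (top of comb at z = 73 mm). Origin: below the plate's middle in the plane of the rubber feet's undersides; z is the plate's normal. It leans 0.05 to 0.09 rad down to its (+x, +y) corner.
- bare_corner (a point): Where the axis of the bare leg meets the plate's underside, at the stand's (+80, +65, +26) mm; axes as the stand's. The bare leg is a steel pin 16 mm across with a hemispherical end; it stops 5 to 9 mm short of the plane of the rubber feet (unknown, new each time). At the start its end rests on the bench.
- foot_a: Domed black rubber foot 18 mm across under the stand's (-x, +y) corner, next to the bare leg along x; bears at the start. Origin at its lowest point. The rubber gives a fraction of a millimetre under the weight and grips the bench.
- foot_b: The like foot under the stand's (+x, -y) corner, next to the bare leg along y; bears at the start. Origin at its lowest point.
- foot_c: The like foot under the stand's (-x, -y) corner, diagonally opposite the bare leg, off the bench at the start. Its rubber is worn or swollen, up to 1.7 mm shorter or longer than the others (unknown), so the stand is firm a little before or after it reads dead level. Origin at its nominal lowest point. Once it bears, pushing on unloads feet a and b; too far, and one hangs free.
- wedge: Grey plastic wedge 125 mm long (x), 30 mm wide (y), 60 g, lying flat. The upper face rises straight from 1.6 mm thick at the +x tip to 17.1 mm over 95 mm (slope 0.163); the last 30 mm at the -x end are a holding block 24 mm high. Smooth: slides easily on the bench, stays where it is left. Origin: under the middle of its length; z up.
- wedge_nose (a point): Middle of the wedge's thin edge, at its underside: 62.5 mm to +x of the wedge's origin. Pushing the wedge in while it lifts the bare leg takes a steady 1 to 3 N (a little more while the tip gets under the dome); once foot c bears, the push climbs by 3 to 5 N in all within 5 to 8 mm of travel, until a or b is free: half-way up, about 2 N above the steady push, is right.
- wedge_heel (a point): Middle of the top of the wedge's 30 x 30 mm holding block: 47.5 mm to -x of the wedge's origin, 24 mm above the wedge's underside.
- target_plate: Bystander: steel sample plate 125 x 84 x 10 mm, origin under its middle.
- tube_rack: Bystander: green tube rack 94 x 200 x 46 mm (tubes to 57 mm), origin under its middle, long side along its y.
- tip_rack: Bystander: white box with a red rack of pipette tips, 82 x 122 x 77 mm, origin under its middle.
- vial_red: Bystander: amber vial 22 mm across, 49 mm high, red cap, origin under its middle.
- vial_black: Bystander: amber vial 22 mm across, 49 mm high, black cap, origin under its middle.
- vial_clear: Bystander: clear vial 22 mm across, 49 mm high, white cap, origin under its middle.
Things that resemble listed ones, but are neither listed nor needed, are in the scene too. Of the things that look like the wedge, the smaller one is meant.

How it is judged:
On the way:
1. the wedge bears on the stand while the stand still leans (more than 0.025 rad from level) (contact force between wedge and stand above 0.8 N and angle between stand's own z axis and vertical above 0.025 rad), for 0.1 s.
At the end, for the whole second after the job is handed in: The stand is level (within 0.022 rad) and firm: the wedge lies flat on the bench and carries the bare leg with more than 1 N, and each of the three rubber feet bears with more than 0.8 N; the stand is within 12 mm of where it began; stand and wedge are at rest (angle between stand's own z axis and vertical below 0.022 rad and contact force between wedge and stand above 1 N and height (world z) of wedge below 0.003 m and angle between wedge's own z axis and vertical below 0.03 rad and contact force between each of foot_a, foot_b, foot_c and anything else above 0.8 N and distance of stand from where it was at the start of the episode below 0.012 m and linear speed of each of stand, wedge below 0.005 m/s); the robot touches nothing.
It fails at once if the wedge is rammed against the stand with more than 12 N (contact force between wedge and stand above 12 N).
It fails at once if the stand is shoved more than 15 mm from its place (distance of stand from where it was at the start of the episode above 0.015 m).
It fails at once if a bystander is moved more than 20 mm (distance of any of target_plate, tube_rack, tip_rack, vial_red, vial_black, vial_clear from where it was at the start of the episode above 0.02 m).
It also fails if it takes over 72 s, if anything falls off the work surface, if the arm or the gripper's body presses on something with over 40 N, if the wrist force passes 120 N, or if a joint passes its speed limit or range.

## Working session

There is one attempt and no reset: what is moved stays moved. The work goes in short steps, Python scripts to look and compute and a tool call to move; the robot and the scene stay as the last step left them, time stands still between calls to the robot, and variables do not carry over. Pictures are saved under pics/ and viewed, at most 10 in all, crops included, and the job is handed in when it is done.

Besides the shell and the picture viewer there is one more tool, called after ">>>" as name([rows], argument=value, ...), one row to a line, values as JSON. servo_tool: Moves the arm, as the interface text tells. Its arguments: {"type":"object","properties":{"moves":{"type":"array"},"hand":{"type":"number"},"grip_force":{"type":"number"}},"required":["moves"]}

```bash
mkdir -p pics; cat > h.py <<'E'
import numpy as np, cv2
from cell import *
def snap(n,f):
    s=get_state(); ci=camera_info(n); im,d=get_image(n)
    cv2.imwrite(f'pics/{f}.png',im[:,:,::-1]); np.savez(f'pics/{f}.npz',im=im,d=d,R=ci['rotation'],t=ci['xyz'],k=[ci[k] for k in('fx','fy','cx','cy')])
    return ci
def pts(f):
    z=np.load(f'pics/{f}.npz'); fx,fy,cx,cy=z['k']; d=z['d']; v,u=np.mgrid[:d.shape[0],:d.shape[1]]
    p=np.stack([(u-cx)/fx*d,-(v-cy)/fy*d,-d],-1)
    return z['im'],p@np.array(z['R']).T+z['t'],d
E
python3 - <<'E'
from h import *
for n in('scene','top'):
    ci=snap(n,n+'0'); print(ci)
print(get_state())
E
```

```text
{'fx': 383.85826358380314, 'fy': 383.85826358380314, 'cx': 277.7235391190596, 'cy': 203.132755528161, 'xyz': array([ 0.93079767, -0.81796514,  0.66477955]), 'rotation': array([[ 0.86895475, -0.26527401,  0.41778863],
       [ 0.49475012,  0.48582824, -0.72055065],
       [-0.01183016,  0.83282689,  0.5534071 ]])}
{'fx': 508.5540867514235, 'fy': 508.5540867514235, 'cx': 278.5318456556172, 'cy': 209.1487422731281, 'xyz': array([ 0.38907869, -0.03528648,  1.74875853]), 'rotation': array([[ 1.69819244e-02,  9.98467027e-01, -5.26802615e-02],
       [-9.99855613e-01,  1.69902747e-02, -2.89355787e-04],
       [ 6.06139900e-04,  5.26775690e-02,  9.98611389e-01]])}
{'time_s': 0.1, 'joints': array([-1.33659350e+00,  1.24427758e-01,  1.65152914e+00,  1.17090926e-05,
        1.36748734e+00, -8.25958919e-02]), 'qd': array([ 0.00027837, -0.00115553, -0.00316282,  0.00110525,  0.00095729,
       -0.00127952]), 'tau': array([-2.37633421e-04, -4.24929750e+01, -3.66654217e+01, -1.40950801e-04,
        3.98091986e-03,  9.76623795e-06]), 'tool_pos': array([ 0.20234329, -0.61713075,  0.23018869]), 'ee_rot': array([[ 9.50238341e-01,  3.11523546e-01, -4.18538398e-04],
       [ 3.11523784e-01, -9.50236643e-01,  1.80369851e-03],
       [ 1.64184035e-04, -1.84432815e-03, -9.99998286e-01]]), 'force': array([ 0.15857393, -1.01359171,  0.18891327]), 'wrist_torque': array([ 0.01734914, -0.01152245, -0.0292595 ]), 'gripper_force': 0.0, 'grip_width': 0.085618240888227}
```

View pics/top0.png

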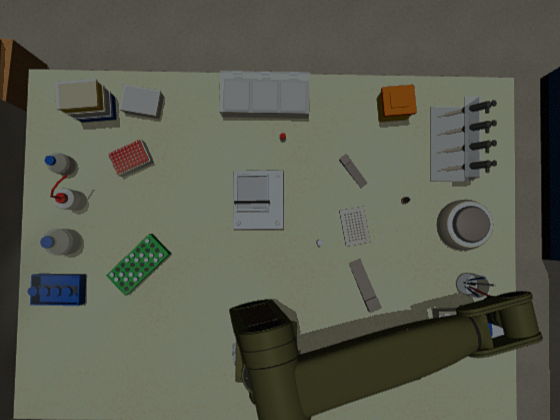

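View pics/scene0.png

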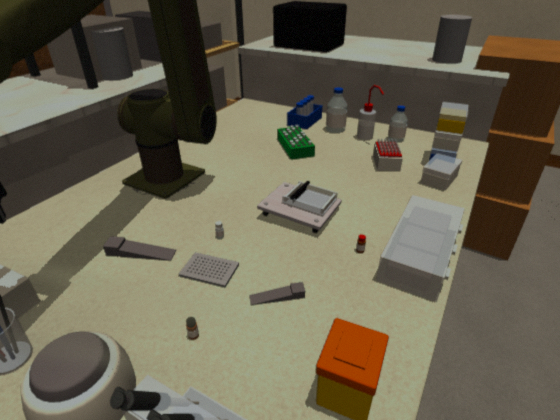

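The top view shows the stand at about (258,200), the small wedge at (352,170), the larger decoy at (365,285), vial_clear at (319,243), vial_red at (282,137) and target_plate at (355,226). The scene view shows the wedge's block at (297,291).

```bash
python3 - <<'E'
from h import *
im,P,d=pts('top0')
# stand
s=P[160:240,225:295]; m=(s[...,2]>.015)&(s[...,2]<.1)
q=s[m]; print('stand pts',len(q),q.min(0),q.max(0))
c=cv2.minAreaRect((q[:,:2]*1000).astype(np.float32)); print(c); print(cv2.boxPoints(c))
bp=m&(s[...,2]<.055)
# fit plane on plate rim robustly
q=s[bp];
for i in range(8):
    A=np.c_[q[:,:2],np.ones(len(q))]; w,*_=np.linalg.lstsq(A,q[:,2],rcond=None); r=q[:,2]-A@w; q=q[abs(r)<max(.003,2*r.std())] if i<7 else q
print('plane',w,len(q),r.std())
for b in cv2.boxPoints(c)/1000: print(b, w@[*b,1])
for nm,(v0,v1,u0,u1) in dict(small=(145,195,330,375),big=(250,320,340,390)).items():
    s=P[v0:v1,u0:u1]; I=im[v0:v1,u0:u1].astype(int)
    bg=np.median(I.reshape(-1,3),0); m=np.abs(I-bg).sum(-1)>90
    n,l,st,_=cv2.connectedComponentsWithStats(m.astype(np.uint8)); k=1+st[1:,4].argmax(); q=s[l==k]
    c=cv2.minAreaRect((q[:,:2]*1000).astype(np.float32)); print(nm,len(q),c,cv2.boxPoints(c).round(),'zmax',q[:,2].max())
    print(' block c',q[q[:,2]>.019].mean(0),' low',q[q[:,2]<.006].mean(0))
E
```

```text
stand pts 2979 [ 0.40991675 -0.0508783   0.02354168] [0.61280744 0.12233242 0.08615131]
((511.0419616699219, 35.44976806640625), (200.5419921875, 169.7697296142578), 1.2205363512039185)
[[408.9856   118.17952 ]
 [412.60187  -51.55168 ]
 [613.0983   -47.279984]
 [609.48206  122.45122 ]]
plane [-0.02539673 -0.03365916  0.05569749] 2274 0.0036549907866265737
[0.40898558 0.11817952] 0.04133277528897933
[ 0.41260186 -0.05155168] 0.0469539437766319
[ 0.6130983  -0.04727998] 0.04171820782067784
[0.60948205 0.12245122] 0.03609703945841541
small 315 ((535.4609985351562, -154.3330078125), (124.91146850585938, 356.0849609375), 31.5495662689209) [[ 389.  -35.]
 [ 575. -339.]
 [ 682. -273.]
 [ 496.   30.]] zmax 1.7487585340690655
 block c [ 0.64152871 -0.26069574  0.04671002]  low [ 0.59039019 -0.30797215  0.00180032]
big 619 ((305.0194396972656, -234.264404296875), (415.2102355957031, 119.30245208740234), 51.06715774536133) [[ 128. -358.]
 [ 221. -433.]
 [ 482. -110.]
 [ 389.  -35.]] zmax 1.7487585340690655
 block c [ 0.18531838 -0.34425737  0.04299199]  low [ 0.27865438 -0.30583886  0.00233388]
```

```bash
python3 - <<'E'
from h import *
import numpy as np
for f,(v0,v1,u0,u1) in dict(top0=(150,250,215,305),scene0=(170,240,245,355)).items():
    im=cv2.imread(f'pics/{f}.png')[v0:v1,u0:u1]; a=cv2.resize(im,None,fx=5,fy=5,interpolation=cv2.INTER_CUBIC)
    cv2.imwrite(f'pics/c_{f}.png',cv2.convertScaleAbs(a,alpha=1.3))
E
```

```text
(no output)
```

View pics/c_scene0.png

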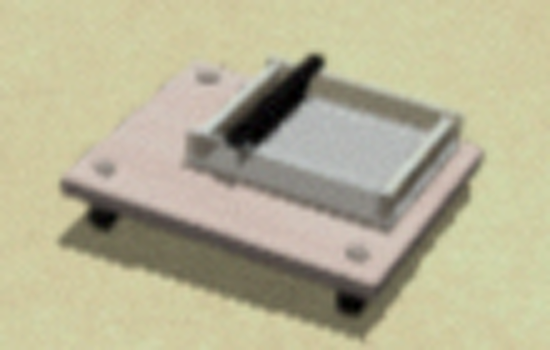

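The scene crop shows rubber feet at (100,215) and (350,300) under the near corners. The depth plane slopes down toward world (+x,+y), so stand axes ≈ world axes. Next: a robust fit of lean and wedge.

```bash
python3 - <<'E'
from h import *
im,P,d=pts('top0')
hsv=cv2.cvtColor(im,cv2.COLOR_RGB2HSV)
print('bench',hsv[200,320],im[200,320],'wedge',hsv[168,352],im[168,352],im[156,345])
# plate plane: points in the region clear of tray, x<0.47
c=np.array([.511,.0354]); a=np.deg2rad(1.22); R=np.array([[np.cos(a),-np.sin(a)],[np.sin(a),np.cos(a)]])
l=(P[...,:2]-c)@R
m=(abs(l[...,0])<.097)&(abs(l[...,1])<.082)&(P[...,2]>.02)&(P[...,2]<.06)&(im.min(-1)>0)
q=np.c_[l[m],P[m][:,2]]
best=None;rng=np.random.default_rng(0)
for i in range(3000):
    s=q[rng.choice(len(q),3,False)]
    try:w=np.linalg.solve(np.c_[s[:,:2],np.ones(3)],s[:,2])
    except: continue
    n=(abs(q[:,2]-q[:,:2]@w[:2]-w[2])<.0015).sum()
    if best is None or n>best[0]:best=(n,w)
k=abs(q[:,2]-q[:,:2]@best[1][:2]-best[1][2])<.002
w=np.linalg.lstsq(np.c_[q[k][:,:2],np.ones(k.sum())],q[k][:,2],rcond=None)[0]
print('plane local',w,k.sum(),len(q))
z=np.load('pics/top0.npz');fx,fy,cx,cy=z['k']
def ray(u,v,h):
    r=z['R']@np.array([(u-cx)/fx,-(v-cy)/fy,-1]); return z['t']+r*(h-z['t'][2])/r[2]
sub=im[140:200,325:380].astype(int)
m=((sub[...,0]-sub[...,2])<30)&(sub.sum(-1)>60); 
n,lab,st,ce=cv2.connectedComponentsWithStats(m.astype(np.uint8)); kk=1+st[1:,4].argmax(); print(st[kk],ce[kk])
vu=np.argwhere(lab==kk)+[140,325]
X=np.array([ray(u,v,.01)[:2] for v,u in vu])*1000
r=cv2.minAreaRect(X.astype(np.float32));print(r,cv2.boxPoints(r).round())
for nm,u,v,h in(('red',282,137,.049),('clear',319,243,.049),('box',308,118,.06),('box',220,118,.06)):print(nm,ray(u,v,h))
dd=P[vu[:,0],vu[:,1]]; print('high',dd[(dd[:,2]>.02)&(dd[:,2]<.03)].mean(0))
cv2.imwrite('pics/w.png',cv2.resize(np.hstack([im[140:200,325:380,::-1],np.repeat((lab==kk)[...,None]*255,3,2).astype(np.uint8)]),None,fx=6,fy=6))
E
```

```text
bench [ 38  43 120] [115 120 100] wedge [15 20 78] [78 75 72] [85 80 76]
plane local [-0.03116908 -0.04720878  0.04119614] 793 2562
[   0    0   55   60 3300] [27.  29.5]
((621.91455078125, -285.3128662109375), (204.8916473388672, 186.25038146972656), 0.6972448229789734) [[ 518. -193.]
 [ 521. -380.]
 [ 725. -377.]
 [ 723. -191.]]
red [ 0.72255154 -0.04235021  0.049     ]
clear [ 0.36799417 -0.17167333  0.049     ]
box [ 0.78623404 -0.12850907  0.06      ]
box [0.78117546 0.16685888 0.06      ]
high [ 0.64790089 -0.26222521  0.02326251]
```

View pics/w.png

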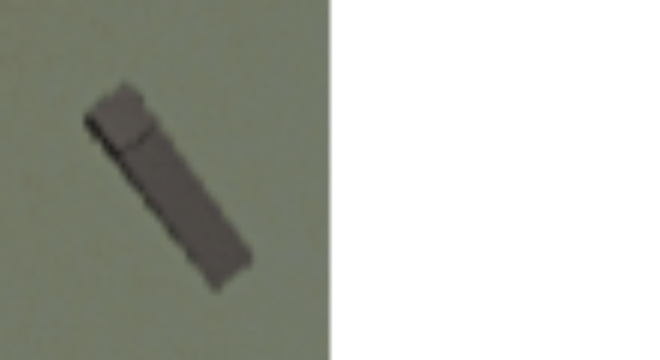

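The stand leans 0.057 rad to (+x,+y). In the crop the wedge block sits at top pixel (345.8,159.5) and the nose at (364,186), so the wedge points about -145°, almost along the diagonal under the bare leg. Moving over the block, with a 17° turn.

>>> servo_tool([
  {"x": 1, "y": 0.8},
  {"x": 1, "y": 0.8},
  {"x": 1, "y": 0.8},
  {"x": 1, "y": 0.8},
  {"x": 1, "y": 0.8},
  {"x": 1, "y": 0.8},
], hand=1)

```text
$.moves[0]: bad value
```

>>> servo_tool([
  {"x": 1, "y": 0.8},
  {"x": 1, "y": 0.8},
  {"x": 1, "y": 0.8},
  {"x": 1, "y": 0.8},
  {"x": 1, "y": 0.8},
  {"x": 1, "y": 0.8},
])

```text
$.moves[0]: bad value
```

>>> servo_tool([
  {"x": 0.82, "y": 0.6, "wz": 0.047},
  {"x": 0.82, "y": 0.6, "wz": 0.047},
  {"x": 0.82, "y": 0.6, "wz": 0.047},
  {"x": 0.82, "y": 0.6, "wz": 0.047},
  {"x": 0.82, "y": 0.6, "wz": 0.047},
  {"x": 0.82, "y": 0.6, "wz": 0.047},
  {"x": 0.82, "y": 0.6, "wz": 0.047},
  {"x": 0.82, "y": 0.6, "wz": 0.047},
])

```text
$.moves[0]: bad value
```

```bash
cat > wedge.py <<'E'
from h import *
import sys
def wedge(f,save=None,h=.0):
    z=np.load(f'pics/{f}.npz');im=z['im'];fx,fy,cx,cy=z['k']
    g=im.astype(int); m=((g.max(-1)-g.min(-1))<22)&(g.mean(-1)<105)&(g.mean(-1)>30)
    m=cv2.morphologyEx(m.astype(np.uint8),cv2.MORPH_OPEN,np.ones((3,3)))
    return z,im,m
E
python3 - <<'E'
from h import *
s=get_state();snap('wrist','w1');print(s['time_s'],s['tool_pos'],s['ee_rot'].round(3),s['force'])
im,P,d=pts('w1')
m=(P[...,2]>.021)&(P[...,2]<.028)&(np.hypot(P[...,0]-.646,P[...,1]+.263)<.06)&(d>0)
q=P[m];print(len(q),q.mean(0),cv2.minAreaRect((q[:,:2]*1000).astype(np.float32)))
m=(P[...,2]>.004)&(P[...,2]<.03)&(np.hypot(P[...,0]-.60,P[...,1]+.293)<.1)&(d>0)
q=P[m];r=cv2.minAreaRect((q[:,:2]*1000).astype(np.float32));print(r,cv2.boxPoints(r).round())
E
```

```text
0.1 [ 0.20234329 -0.61713075  0.23018869] [[ 0.95   0.312 -0.   ]
 [ 0.312 -0.95   0.002]
 [ 0.    -0.002 -1.   ]] [ 0.15857393 -1.01359171  0.18891327]
0 [nan nan nan] ((0.0, 0.0), (0.0, 0.0), 0.0)
((0.0, 0.0), (0.0, 0.0), 0.0) [[0. 0.]
 [0. 0.]
 [0. 0.]
 [0. 0.]]<stdin>:5: RuntimeWarning: Mean of empty slice.
  ret = um.true_divide(
```

View pics/w1.png

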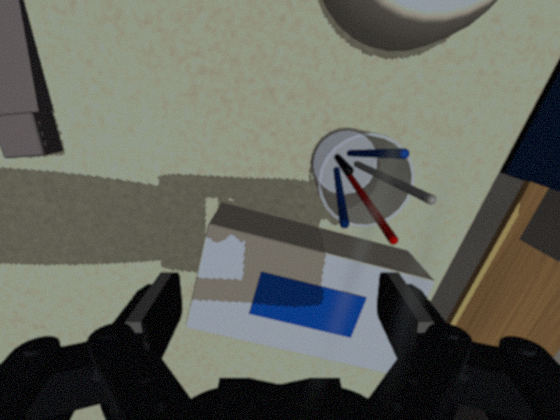

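The arm has not moved: the rows need all six numbers. The wrist picture still shows the start pose, with a box below and the large wedge at upper left.

>>> servo_tool([
  {"x": 1, "y": 0.8, "z": 0, "wx": 0, "wy": 0, "wz": 0},
  {"x": 1, "y": 0.8, "z": 0, "wx": 0, "wy": 0, "wz": 0},
  {"x": 1, "y": 0.8, "z": 0, "wx": 0, "wy": 0, "wz": 0},
  {"x": 1, "y": 0.8, "z": 0, "wx": 0, "wy": 0, "wz": 0},
  {"x": 1, "y": 0.8, "z": 0, "wx": 0, "wy": 0, "wz": 0},
  {"x": 1, "y": 0.8, "z": 0, "wx": 0, "wy": 0, "wz": 0},
], hand=1)

```text
time_s: 0.65
tool_pos: [0.3558, -0.4944, 0.231]
ee_rot: [[0.949, 0.317, 0.001], [0.317, -0.949, 0.002], [0.001, -0.001, -1.0]]
force: [-0.1, -0.3, -0.4]
grip_width: 0.0856
gripper_force: 0.0
```

>>> servo_tool([
  {"x": 1, "y": 0.8, "z": 0, "wx": 0, "wy": 0, "wz": 0},
  {"x": 1, "y": 0.8, "z": 0, "wx": 0, "wy": 0, "wz": 0},
  {"x": 1, "y": 0.8, "z": 0, "wx": 0, "wy": 0, "wz": 0},
  {"x": 1, "y": 0.8, "z": 0, "wx": 0, "wy": 0, "wz": 0},
  {"x": 1, "y": 0.8, "z": 0, "wx": 0, "wy": 0, "wz": 0},
  {"x": 1, "y": 0.8, "z": 0, "wx": 0, "wy": 0, "wz": 0},
])

```text
time_s: 1.15
tool_pos: [0.5052, -0.3749, 0.2309]
ee_rot: [[0.949, 0.316, 0.001], [0.316, -0.949, 0.001], [0.001, -0.001, -1.0]]
force: [0.2, -0.3, 0.2]
grip_width: 0.0855
gripper_force: 0.0
```

>>> servo_tool([
  {"x": 0.6, "y": 0.5, "z": 0, "wx": 0, "wy": 0, "wz": 0.047},
  {"x": 0.6, "y": 0.5, "z": 0, "wx": 0, "wy": 0, "wz": 0.047},
  {"x": 0.6, "y": 0.5, "z": 0, "wx": 0, "wy": 0, "wz": 0.047},
  {"x": 0.6, "y": 0.5, "z": 0, "wx": 0, "wy": 0, "wz": 0.047},
  {"x": 0.6, "y": 0.5, "z": 0, "wx": 0, "wy": 0, "wz": 0.047},
  {"x": 0.6, "y": 0.5, "z": 0, "wx": 0, "wy": 0, "wz": 0.047},
])

```text
time_s: 1.65
tool_pos: [0.5916, -0.3036, 0.2308]
ee_rot: [[0.819, 0.574, -0.001], [0.574, -0.819, -0.0], [-0.001, -0.001, -1.0]]
force: [1.3, -0.2, 0.3]
grip_width: 0.0856
gripper_force: 0.0
```

```bash
python3 - <<'E'
from h import *
s=get_state();snap('wrist','w2');print(s['time_s'],s['tool_pos'],s['ee_rot'].round(3),s['force'])
im,P,d=pts('w2')
m=(P[...,2]>.021)&(P[...,2]<.028)&(np.hypot(P[...,0]-.646,P[...,1]+.263)<.06)&(d>0)
q=P[m];print(len(q),q.mean(0),cv2.minAreaRect((q[:,:2]*1000).astype(np.float32)))
m=(P[...,2]>.004)&(P[...,2]<.03)&(np.hypot(P[...,0]-.60,P[...,1]+.293)<.1)&(d>0)
q=P[m];r=cv2.minAreaRect((q[:,:2]*1000).astype(np.float32));print(r,cv2.boxPoints(r).round())
E
```

```text
1.65 [ 0.59162859 -0.30360884  0.23082129] [[ 0.819  0.574 -0.001]
 [ 0.574 -0.819 -0.   ]
 [-0.001 -0.001 -1.   ]] [ 1.27880496 -0.17449192  0.25902918]
953 [ 0.65577823 -0.25939301  0.02463733] ((655.6229248046875, -259.5528564453125), (29.947021484375, 30.72805404663086), 38.5776252746582)
((619.3267211914062, -288.03350830078125), (122.30888366699219, 30.98460578918457), 38.20193099975586) [[ 562. -314.]
 [ 581. -338.]
 [ 677. -262.]
 [ 658. -238.]]
```

View pics/w2.png

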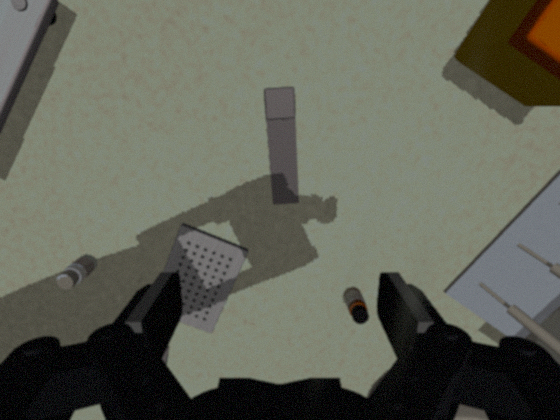

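The wrist view shows the wedge block at (280,103) and the nose at (286,203). Block centre measures (0.656,-0.2595) with a 30 mm square top at 24.6 mm height. The axis is at 38.3°, against 40.3° for the stand's diagonal. Descending to grip.

>>> servo_tool([
  {"x": 0.427, "y": 0.294, "z": -0.3, "wx": 0, "wy": 0, "wz": 0.0092},
  {"x": 0.427, "y": 0.294, "z": -0.3, "wx": 0, "wy": 0, "wz": 0.0092},
  {"x": 0.427, "y": 0.294, "z": -0.3, "wx": 0, "wy": 0, "wz": 0.0092},
  {"x": 0.427, "y": 0.294, "z": -1, "wx": 0, "wy": 0, "wz": 0.0092},
  {"x": 0.427, "y": 0.294, "z": -1, "wx": 0, "wy": 0, "wz": 0.0092},
  {"x": 0.427, "y": 0.294, "z": -1, "wx": 0, "wy": 0, "wz": 0.0092},
  {"x": 0.427, "y": 0.294, "z": -1, "wx": 0, "wy": 0, "wz": 0.0092},
])

```text
time_s: 2.28
tool_pos: [0.651, -0.2581, 0.0734]
ee_rot: [[0.785, 0.619, -0.012], [0.619, -0.785, 0.005], [-0.006, -0.012, -1.0]]
force: [-1.1, 0.4, -1.2]
grip_width: 0.0855
gripper_force: 0.0
```

>>> servo_tool([
  {"x": 0, "y": 0, "z": -0.25, "wx": 0, "wy": 0, "wz": 0},
  {"x": 0, "y": 0, "z": -0.4, "wx": 0, "wy": 0, "wz": 0},
  {"x": 0, "y": 0, "z": -0.5, "wx": 0, "wy": 0, "wz": 0},
  {"x": 0, "y": 0, "z": -0.51, "wx": 0, "wy": 0, "wz": 0},
  {"x": 0, "y": 0, "z": -0.51, "wx": 0, "wy": 0, "wz": 0},
  {"x": 0, "y": 0, "z": -0.51, "wx": 0, "wy": 0, "wz": 0},
])

```text
time_s: 2.78
tool_pos: [0.6579, -0.2598, 0.0074]
ee_rot: [[0.784, 0.62, 0.003], [0.62, -0.784, -0.002], [0.002, 0.003, -1.0]]
force: [0.6, -0.2, 0.4]
grip_width: 0.0855
gripper_force: 0.0
```

>>> servo_tool([
  {"x": 0, "y": 0, "z": -0.015, "wx": 0, "wy": 0, "wz": 0},
  {"x": 0, "y": 0, "z": -0.015, "wx": 0, "wy": 0, "wz": 0},
  {"x": 0, "y": 0, "z": -0.015, "wx": 0, "wy": 0, "wz": 0},
  {"x": 0, "y": 0, "z": -0.015, "wx": 0, "wy": 0, "wz": 0},
])

```text
time_s: 3.12
tool_pos: [0.657, -0.2587, 0.0035]
ee_rot: [[0.784, 0.621, 0.001], [0.621, -0.784, -0.001], [0.001, 0.001, -1.0]]
force: [0.2, 1.1, 0.2]
grip_width: 0.0856
gripper_force: 0.0
```

>>> servo_tool([
  {"x": 0, "y": 0, "z": 0, "wx": 0, "wy": 0, "wz": 0},
  {"x": 0, "y": 0, "z": 0, "wx": 0, "wy": 0, "wz": 0},
  {"x": 0, "y": 0, "z": 0, "wx": 0, "wy": 0, "wz": 0},
  {"x": 0, "y": 0, "z": 0, "wx": 0, "wy": 0, "wz": 0},
  {"x": 0, "y": 0, "z": 0, "wx": 0, "wy": 0, "wz": 0},
  {"x": 0, "y": 0, "z": 0, "wx": 0, "wy": 0, "wz": 0},
  {"x": 0, "y": 0, "z": 0, "wx": 0, "wy": 0, "wz": 0},
  {"x": 0, "y": 0, "z": 0, "wx": 0, "wy": 0, "wz": 0},
  {"x": 0, "y": 0, "z": 0, "wx": 0, "wy": 0, "wz": 0},
  {"x": 0, "y": 0, "z": 0, "wx": 0, "wy": 0, "wz": 0},
], hand=0, grip_force=20)

```text
time_s: 3.95
tool_pos: [0.6566, -0.2585, 0.0025]
ee_rot: [[0.784, 0.621, 0.0], [0.621, -0.784, -0.0], [0.0, 0.0, -1.0]]
force: [-0.0, -0.2, -0.8]
grip_width: 0.0297
gripper_force: 21.3
```

Gripped, 29.7 mm wide. Lift and carry across to outside the bare corner.

>>> servo_tool([
  {"x": 0, "y": 0, "z": 0.2, "wx": 0, "wy": 0, "wz": 0},
  {"x": 0, "y": 0, "z": 0.5, "wx": 0, "wy": 0, "wz": 0},
  {"x": 0, "y": 0.2, "z": 0.8, "wx": 0, "wy": 0, "wz": 0},
  {"x": 0.05, "y": 0.5, "z": 0.8, "wx": 0, "wy": 0, "wz": 0},
  {"x": 0.05, "y": 0.8, "z": 0.8, "wx": 0, "wy": 0, "wz": 0},
  {"x": 0.05, "y": 1, "z": 0.8, "wx": 0, "wy": 0, "wz": 0},
])

```text
time_s: 4.45
tool_pos: [0.665, -0.1125, 0.1249]
ee_rot: [[0.785, 0.62, 0.004], [0.62, -0.785, -0.001], [0.003, 0.003, -1.0]]
force: [0.1, 0.7, -1.4]
grip_width: 0.0298
gripper_force: 21.2
```

>>> servo_tool([
  {"x": 0.1, "y": 0.25, "z": 0, "wx": 0, "wy": 0, "wz": 0},
  {"x": 0.1, "y": 0.5, "z": 0, "wx": 0, "wy": 0, "wz": 0},
  {"x": 0.1, "y": 0.75, "z": 0, "wx": 0, "wy": 0, "wz": 0},
  {"x": 0.1, "y": 1, "z": 0, "wx": 0, "wy": 0, "wz": 0},
])

```text
time_s: 4.78
tool_pos: [0.6785, 0.0386, 0.1222]
ee_rot: [[0.784, 0.621, -0.001], [0.621, -0.784, 0.0], [-0.0, -0.0, -1.0]]
force: [1.4, 0.0, -0.3]
grip_width: 0.0293
gripper_force: 21.2
```

>>> servo_tool([
  {"x": 0.1, "y": 0.25, "z": 0, "wx": 0, "wy": 0, "wz": 0},
  {"x": 0.1, "y": 0.5, "z": 0, "wx": 0, "wy": 0, "wz": 0},
  {"x": 0.1, "y": 0.75, "z": 0, "wx": 0, "wy": 0, "wz": 0},
  {"x": 0.1, "y": 0.95, "z": 0, "wx": 0, "wy": 0, "wz": 0},
  {"x": 0.1, "y": 0.95, "z": 0, "wx": 0, "wy": 0, "wz": 0},
  {"x": 0.1, "y": 0.95, "z": 0, "wx": 0, "wy": 0, "wz": 0},
  {"x": 0.1, "y": 0.95, "z": 0, "wx": 0, "wy": 0, "wz": 0},
])

```text
time_s: 5.37
tool_pos: [0.6937, 0.1789, 0.1221]
ee_rot: [[0.784, 0.621, -0.001], [0.621, -0.784, -0.001], [-0.001, 0.0, -1.0]]
force: [-0.0, -0.2, -1.3]
grip_width: 0.0302
gripper_force: 21.2
```

```bash
python3 - <<'E'
from h import *
s=get_state();print(s['time_s'],s['tool_pos'],s['ee_rot'].round(4).tolist(),s['force'],s['grip_width'])
snap('top','t3')
im,P,d=pts('t3')
s=P[155:245,225:300]; m=(s[...,2]>.02)&(s[...,2]<.09)&(s[...,1]<.125)&(s[...,0]<.62)
q=s[m];print(cv2.minAreaRect((q[:,:2]*1000).astype(np.float32)))
E
```

```text
5.3667 [0.69371388 0.17885565 0.12205909] [[0.7837, 0.6211, -0.0007], [0.6211, -0.7837, -0.0006], [-0.0009, 0.0001, -1.0]] [-0.01315821 -0.22503088 -1.31678833] 0.030153291123862867
((510.2032775878906, 35.5027961730957), (200.14881896972656, 169.84988403320312), 1.7636903524398804)
```

>>> servo_tool([
  {"x": 0.08, "y": 0.097, "z": 0, "wx": 0, "wy": 0, "wz": 0},
  {"x": 0.08, "y": 0.097, "z": 0, "wx": 0, "wy": 0, "wz": 0},
  {"x": 0.08, "y": 0.097, "z": -0.25, "wx": 0, "wy": 0, "wz": 0},
  {"x": 0.08, "y": 0.097, "z": -0.45, "wx": 0, "wy": 0, "wz": 0},
  {"x": 0.08, "y": 0.097, "z": -0.6, "wx": 0, "wy": 0, "wz": 0},
  {"x": 0.08, "y": 0.097, "z": -0.7, "wx": 0, "wy": 0, "wz": 0},
  {"x": 0.08, "y": 0.097, "z": -0.75, "wx": 0, "wy": 0, "wz": 0},
  {"x": 0.08, "y": 0.097, "z": -0.775, "wx": 0, "wy": 0, "wz": 0},
  {"x": 0.08, "y": 0.097, "z": -0.787, "wx": 0, "wy": 0, "wz": 0},
  {"x": 0.08, "y": 0.097, "z": -0.787, "wx": 0, "wy": 0, "wz": 0},
  {"x": 0.08, "y": 0.097, "z": -0.787, "wx": 0, "wy": 0, "wz": 0},
  {"x": 0.08, "y": 0.097, "z": -0.787, "wx": 0, "wy": 0, "wz": 0},
])

```text
time_s: 6.42
tool_pos: [0.7072, 0.1941, 0.0064]
ee_rot: [[0.784, 0.621, 0.003], [0.621, -0.784, 0.001], [0.003, 0.001, -1.0]]
force: [0.3, -0.2, -0.1]
grip_width: 0.0294
gripper_force: 21.2
```

```bash
python3 - <<'E'
from h import *
s=get_state();print(s['time_s'],s['tool_pos'],s['force'])
print([ (f:=get_state())['force'].round(2).tolist() for _ in range(2)])
snap('scene','s4')
im=cv2.imread('pics/s4.png')[140:270,220:400]; cv2.imwrite('pics/c_s4.png',cv2.resize(im,None,fx=4,fy=4,interpolation=cv2.INTER_CUBIC))
E
```

```text
6.4167 [0.70717576 0.1940759  0.00638576] [ 0.28267325 -0.2240331  -0.08179334]
[[0.28, -0.22, -0.08], [0.28, -0.22, -0.08]]
```

View pics/c_s4.png

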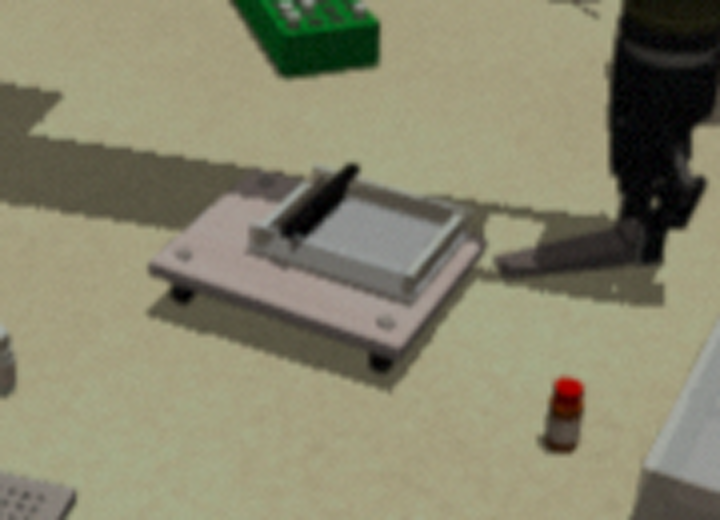

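The nose sits just off the plate's far-right corner at (500,265) in the crop, aligned under the bare leg. Lower the last 3.5 mm, then advance 28 mm.

>>> servo_tool([
  {"x": 0, "y": 0, "z": -0.012, "wx": 0, "wy": 0, "wz": 0},
  {"x": 0, "y": 0, "z": -0.02, "wx": 0, "wy": 0, "wz": 0},
  {"x": 0, "y": 0, "z": -0.02, "wx": 0, "wy": 0, "wz": 0},
  {"x": 0, "y": 0, "z": -0.02, "wx": 0, "wy": 0, "wz": 0},
  {"x": 0, "y": 0, "z": -0.02, "wx": 0, "wy": 0, "wz": 0},
])

```text
time_s: 6.88
tool_pos: [0.7066, 0.194, 0.0025]
ee_rot: [[0.784, 0.621, 0.001], [0.621, -0.784, 0.0], [0.001, 0.001, -1.0]]
force: [-0.6, -0.9, 5.5]
grip_width: 0.0291
gripper_force: 21.9
```

>>> servo_tool([
  {"x": -0.02, "y": -0.016, "z": 0, "wx": 0, "wy": 0, "wz": 0},
  {"x": -0.05, "y": -0.04, "z": 0, "wx": 0, "wy": 0, "wz": 0},
  {"x": -0.08, "y": -0.063, "z": 0, "wx": 0, "wy": 0, "wz": 0},
  {"x": -0.11, "y": -0.087, "z": 0, "wx": 0, "wy": 0, "wz": 0},
  {"x": -0.135, "y": -0.107, "z": 0, "wx": 0, "wy": 0, "wz": 0},
  {"x": -0.146, "y": -0.116, "z": 0, "wx": 0, "wy": 0, "wz": 0},
  {"x": -0.146, "y": -0.116, "z": 0, "wx": 0, "wy": 0, "wz": 0},
  {"x": -0.146, "y": -0.116, "z": 0, "wx": 0, "wy": 0, "wz": 0},
  {"x": -0.146, "y": -0.116, "z": 0, "wx": 0, "wy": 0, "wz": 0},
  {"x": -0.146, "y": -0.116, "z": 0, "wx": 0, "wy": 0, "wz": 0},
])

```text
time_s: 7.72
tool_pos: [0.6844, 0.1761, 0.0025]
ee_rot: [[0.784, 0.621, 0.001], [0.621, -0.784, 0.0], [0.001, 0.001, -1.0]]
force: [0.4, -0.2, 6.1]
grip_width: 0.0293
gripper_force: 22.2
```

>>> servo_tool([
  {"x": -0.005, "y": -0.004, "z": 0.002, "wx": 0, "wy": 0, "wz": 0},
  {"x": -0.01, "y": -0.008, "z": 0.002, "wx": 0, "wy": 0, "wz": 0},
  {"x": -0.015, "y": -0.012, "z": 0.002, "wx": 0, "wy": 0, "wz": 0},
  {"x": -0.02, "y": -0.016, "z": 0.002, "wx": 0, "wy": 0, "wz": 0},
  {"x": -0.025, "y": -0.02, "z": 0.002, "wx": 0, "wy": 0, "wz": 0},
  {"x": -0.029, "y": -0.023, "z": 0.002, "wx": 0, "wy": 0, "wz": 0},
  {"x": -0.032, "y": -0.025, "z": 0.002, "wx": 0, "wy": 0, "wz": 0},
  {"x": -0.035, "y": -0.028, "z": 0.002, "wx": 0, "wy": 0, "wz": 0},
  {"x": -0.038, "y": -0.03, "z": 0.002, "wx": 0, "wy": 0, "wz": 0},
  {"x": -0.041, "y": -0.032, "z": 0.002, "wx": 0, "wy": 0, "wz": 0},
  {"x": -0.044, "y": -0.035, "z": 0.002, "wx": 0, "wy": 0, "wz": 0},
  {"x": -0.047, "y": -0.037, "z": 0.002, "wx": 0, "wy": 0, "wz": 0},
  {"x": -0.05, "y": -0.04, "z": 0.002, "wx": 0, "wy": 0, "wz": 0},
])

```text
time_s: 8.8
tool_pos: [0.6775, 0.1708, 0.0026]
ee_rot: [[0.784, 0.621, 0.003], [0.621, -0.784, 0.001], [0.003, 0.001, -1.0]]
force: [3.4, 2.7, 4.8]
grip_width: 0.0295
gripper_force: 22.0
```

```bash
cat > feel.py <<'E'
from h import *
import sys
n=int(sys.argv[1]) if len(sys.argv)>1 else 5
F=[]
for i in range(n):
    im,d=get_image('top'); s=get_state(); F.append(s['force'])
F=np.array(F);u=np.array([.784,.621,0])
q=s['tool_pos'];print('t',round(s['time_s'],2),'pos',q.round(4),'nose past leg mm',round(110-1000*((q-[.5885,.1005,0])@u),1),'push',(F@u).mean().round(2),'+-',((F@u).std()/n**.5).round(2),'side',(F@[-.621,.784,0]).mean().round(2),'z',F[:,2].mean().round(2),'grip',round(s['grip_width'],4))
# plate tilt and place from top depth
ci=camera_info('top'); v,uu=np.mgrid[:420,:560]
p=np.stack([(uu-ci['cx'])/ci['fx']*d,-(v-ci['cy'])/ci['fy']*d,-d],-1)@ci['rotation'].T+ci['xyz']
l=p[...,:2]-[.511,.0354]
m=(l[...,0]>-.095)&(l[...,0]<-.03)&(abs(l[...,1])<.08)&(p[...,2]>.02)&(p[...,2]<.06)
m|=(abs(l[...,0])<.095)&(abs(l[...,1]+.075)<.008)&(p[...,2]>.02)&(p[...,2]<.06)
q=np.c_[l[m],p[m][:,2]]
for i in range(6):
    A=np.c_[q[:,:2],np.ones(len(q))];w=np.linalg.lstsq(A,q[:,2],rcond=None)[0];r=abs(q[:,2]-A@w);q=q[r<max(.002,2*np.median(r))]
print('tilt',w.round(4),'n',len(q),'lean along diag',round(-(w[:2]@[.63,.777]),4))
E
python3 feel.py
```

```text
t 9.05 pos [0.6774 0.1707 0.0026] nose past leg mm -3.3 push 3.86 +- 0.25 side 0.56 z 5.56 grip 0.0295
tilt [-0.042  -0.0382  0.0395] n 537 lean along diag 0.0561
```

>>> servo_tool([
  {"x": -0.003, "y": -0.0024, "z": 0.003, "wx": 0, "wy": 0, "wz": 0},
  {"x": -0.006, "y": -0.0048, "z": 0.003, "wx": 0, "wy": 0, "wz": 0},
  {"x": -0.009, "y": -0.007, "z": 0.003, "wx": 0, "wy": 0, "wz": 0},
  {"x": -0.012, "y": -0.0095, "z": 0.003, "wx": 0, "wy": 0, "wz": 0},
  {"x": -0.015, "y": -0.012, "z": 0.003, "wx": 0, "wy": 0, "wz": 0},
  {"x": -0.018, "y": -0.0143, "z": 0.003, "wx": 0, "wy": 0, "wz": 0},
  {"x": -0.021, "y": -0.0166, "z": 0.003, "wx": 0, "wy": 0, "wz": 0},
  {"x": -0.024, "y": -0.019, "z": 0.003, "wx": 0, "wy": 0, "wz": 0},
  {"x": -0.027, "y": -0.0214, "z": 0.003, "wx": 0, "wy": 0, "wz": 0},
  {"x": -0.03, "y": -0.0238, "z": 0.003, "wx": 0, "wy": 0, "wz": 0},
])

```text
time_s: 9.88
tool_pos: [0.6725, 0.167, 0.0026]
ee_rot: [[0.784, 0.621, 0.001], [0.621, -0.784, 0.0], [0.001, 0.0, -1.0]]
force: [4.4, 3.1, 4.1]
grip_width: 0.0295
gripper_force: 21.9
```

```bash
python3 feel.py
```

```text
t 10.13 pos [0.6724 0.1669 0.0026] nose past leg mm 3.0 push 3.59 +- 0.23 side -0.12 z 5.87 grip 0.03
tilt [-0.0311 -0.0259  0.0399] n 515 lean along diag 0.0397
```

>>> servo_tool([
  {"x": -0.003, "y": -0.0024, "z": 0.003, "wx": 0, "wy": 0, "wz": 0},
  {"x": -0.006, "y": -0.0048, "z": 0.005, "wx": 0, "wy": 0, "wz": 0},
  {"x": -0.009, "y": -0.007, "z": 0.005, "wx": 0, "wy": 0, "wz": 0},
  {"x": -0.012, "y": -0.0095, "z": 0.005, "wx": 0, "wy": 0, "wz": 0},
  {"x": -0.015, "y": -0.012, "z": 0.005, "wx": 0, "wy": 0, "wz": 0},
  {"x": -0.018, "y": -0.0143, "z": 0.005, "wx": 0, "wy": 0, "wz": 0},
  {"x": -0.021, "y": -0.0166, "z": 0.005, "wx": 0, "wy": 0, "wz": 0},
  {"x": -0.024, "y": -0.019, "z": 0.005, "wx": 0, "wy": 0, "wz": 0},
  {"x": -0.027, "y": -0.0214, "z": 0.005, "wx": 0, "wy": 0, "wz": 0},
  {"x": -0.03, "y": -0.0238, "z": 0.005, "wx": 0, "wy": 0, "wz": 0},
])

```text
time_s: 10.97
tool_pos: [0.6672, 0.1632, 0.0026]
ee_rot: [[0.784, 0.621, -0.001], [0.621, -0.784, -0.0], [-0.001, -0.0, -1.0]]
force: [1.9, 1.8, 1.2]
grip_width: 0.0295
gripper_force: 21.5
```

```bash
python3 feel.py
```

```text
t 11.22 pos [0.667  0.1631 0.0026] nose past leg mm 9.6 push 1.57 +- 0.23 side -0.01 z 1.54 grip 0.0294
tilt [-0.0282 -0.0248  0.0396] n 489 lean along diag 0.0371
```

>>> servo_tool([
  {"x": -0.004, "y": -0.0032, "z": 0, "wx": 0, "wy": 0, "wz": 0},
  {"x": -0.008, "y": -0.0063, "z": 0, "wx": 0, "wy": 0, "wz": 0},
  {"x": -0.012, "y": -0.0095, "z": 0, "wx": 0, "wy": 0, "wz": 0},
  {"x": -0.016, "y": -0.0127, "z": 0, "wx": 0, "wy": 0, "wz": 0},
  {"x": -0.02, "y": -0.0158, "z": 0, "wx": 0, "wy": 0, "wz": 0},
  {"x": -0.024, "y": -0.019, "z": 0, "wx": 0, "wy": 0, "wz": 0},
  {"x": -0.028, "y": -0.0222, "z": 0, "wx": 0, "wy": 0, "wz": 0},
  {"x": -0.032, "y": -0.0253, "z": 0, "wx": 0, "wy": 0, "wz": 0},
  {"x": -0.036, "y": -0.0285, "z": 0, "wx": 0, "wy": 0, "wz": 0},
  {"x": -0.04, "y": -0.0317, "z": 0, "wx": 0, "wy": 0, "wz": 0},
])

```text
time_s: 12.05
tool_pos: [0.6612, 0.1584, 0.0026]
ee_rot: [[0.784, 0.621, -0.001], [0.621, -0.784, -0.0], [-0.001, -0.0, -1.0]]
force: [0.3, 1.6, -1.0]
grip_width: 0.0298
gripper_force: 21.2
```

```bash
python3 feel.py
```

```text
t 12.3 pos [0.6611 0.1583 0.0026] nose past leg mm 17.2 push 0.54 +- 0.3 side -0.35 z -1.09 grip 0.0299
tilt [-0.0197 -0.0171  0.0396] n 471 lean along diag 0.0257
```

>>> servo_tool([
  {"x": -0.004, "y": -0.0032, "z": -0.001, "wx": 0, "wy": 0, "wz": 0},
  {"x": -0.008, "y": -0.0063, "z": -0.001, "wx": 0, "wy": 0, "wz": 0},
  {"x": -0.012, "y": -0.0095, "z": -0.001, "wx": 0, "wy": 0, "wz": 0},
  {"x": -0.016, "y": -0.0127, "z": -0.001, "wx": 0, "wy": 0, "wz": 0},
  {"x": -0.02, "y": -0.0158, "z": -0.001, "wx": 0, "wy": 0, "wz": 0},
  {"x": -0.022, "y": -0.0174, "z": -0.001, "wx": 0, "wy": 0, "wz": 0},
])

```text
time_s: 12.8
tool_pos: [0.6582, 0.1559, 0.0028]
ee_rot: [[0.784, 0.621, -0.0], [0.621, -0.784, -0.0], [-0.0, -0.0, -1.0]]
force: [1.2, 2.0, 0.0]
grip_width: 0.0295
gripper_force: 21.1
```

```bash
python3 feel.py
```

```text
t 13.05 pos [0.6581 0.1558 0.0027] nose past leg mm 21.1 push 1.32 +- 0.11 side -0.08 z -1.47 grip 0.0295
tilt [0.0051 0.0067 0.0411] n 414 lean along diag -0.0084
```

```bash
cat > tilt.py <<'E'
from h import *
def tilt(f):
    im,P,d=pts(f)
    l=P[...,:2]-[.511,.0354]
    m=(((l[...,0]>-.095)&(l[...,0]<-.045)&(abs(l[...,1])<.08))|((abs(l[...,0])<.095)&(abs(l[...,1]+.07)<.01)))&(P[...,2]>.03)&(P[...,2]<.055)&(d>0)
    q=np.c_[l[m],P[m][:,2]]
    for i in range(6):
        A=np.c_[q[:,:2],np.ones(len(q))];w=np.linalg.lstsq(A,q[:,2],rcond=None)[0];r=abs(q[:,2]-A@w);q=q[r<max(.0015,2.5*np.median(r))]
    print(f,'tilt',w.round(4),len(q),'lean',round(-(w[:2]@[.63,.777]),4))
if __name__=='__main__':
    import sys
    n=sys.argv[1]; snap('scene',n)
    for f in('scene0','s4',n):tilt(f)
    im=cv2.imread(f'pics/{n}.png')[140:270,220:400]; cv2.imwrite(f'pics/c_{n}.png',cv2.resize(im,None,fx=4,fy=4,interpolation=cv2.INTER_CUBIC))
E
python3 tilt.py s5
```

```text
scene0 tilt [-0.0408 -0.0557  0.0384] 480 lean 0.069
s4 tilt [-0.0426 -0.0558  0.0384] 476 lean 0.0702
s5 tilt [-0.0075 -0.0129  0.0383] 497 lean 0.0148
```

>>> servo_tool([
  {"x": -0.004, "y": -0.0032, "z": 0, "wx": 0, "wy": 0, "wz": 0},
  {"x": -0.008, "y": -0.0063, "z": 0, "wx": 0, "wy": 0, "wz": 0},
  {"x": -0.01, "y": -0.0079, "z": 0, "wx": 0, "wy": 0, "wz": 0},
  {"x": -0.01, "y": -0.0079, "z": 0, "wx": 0, "wy": 0, "wz": 0},
])

```text
time_s: 13.43
tool_pos: [0.6568, 0.1547, 0.0028]
ee_rot: [[0.784, 0.621, 0.0], [0.621, -0.784, 0.0], [0.0, 0.0, -1.0]]
force: [1.4, 1.0, -2.2]
grip_width: 0.0296
gripper_force: 21.1
```

```bash
python3 feel.py|head -1; python3 tilt.py s6|tail -1
```

```text
t 13.68 pos [0.6568 0.1548 0.0027] nose past leg mm 22.8 push 1.3 +- 0.13 side 0.4 z -1.61 grip 0.0295
s6 tilt [-0.0092 -0.0109  0.0383] 509 lean 0.0143
```

>>> servo_tool([
  {"x": -0.004, "y": -0.0032, "z": 0, "wx": 0, "wy": 0, "wz": 0},
  {"x": -0.008, "y": -0.0063, "z": 0, "wx": 0, "wy": 0, "wz": 0},
  {"x": -0.01, "y": -0.0079, "z": 0, "wx": 0, "wy": 0, "wz": 0},
  {"x": -0.01, "y": -0.0079, "z": 0, "wx": 0, "wy": 0, "wz": 0},
])

```text
time_s: 14.07
tool_pos: [0.6554, 0.1536, 0.0029]
ee_rot: [[0.784, 0.621, 0.001], [0.621, -0.784, 0.0], [0.001, 0.0, -1.0]]
force: [2.4, 1.4, -2.1]
grip_width: 0.03
gripper_force: 21.0
```

```bash
python3 feel.py|head -1; python3 tilt.py s7|tail -1
```

```text
t 14.32 pos [0.6554 0.1536 0.0029] nose past leg mm 24.6 push 3.25 +- 0.35 side -0.09 z -2.24 grip 0.0299
s7 tilt [-0.008  -0.0089  0.0385] 450 lean 0.0119
```

>>> servo_tool([
  {"x": 0, "y": 0, "z": -0.002, "wx": 0, "wy": 0, "wz": 0},
  {"x": 0, "y": 0, "z": -0.003, "wx": 0, "wy": 0, "wz": 0},
  {"x": 0, "y": 0, "z": -0.003, "wx": 0, "wy": 0, "wz": 0},
])

```text
time_s: 14.62
tool_pos: [0.6554, 0.1536, 0.0026]
ee_rot: [[0.784, 0.621, 0.0], [0.621, -0.784, 0.0], [0.0, 0.0, -1.0]]
force: [1.4, 1.7, -1.0]
grip_width: 0.0296
gripper_force: 21.2
```

```bash
python3 feel.py 8|head -1; python3 tilt.py s8|tail -1
```

```text
t 15.02 pos [0.6554 0.1536 0.0026] nose past leg mm 24.6 push 2.9 +- 0.13 side 0.53 z -0.02 grip 0.0295
s8 tilt [-0.0064 -0.0086  0.0384] 486 lean 0.0107
```

>>> servo_tool([
  {"x": -0.003, "y": -0.0024, "z": 0, "wx": 0, "wy": 0, "wz": 0},
  {"x": -0.006, "y": -0.0048, "z": 0, "wx": 0, "wy": 0, "wz": 0},
  {"x": -0.006, "y": -0.0048, "z": 0, "wx": 0, "wy": 0, "wz": 0},
])

```text
time_s: 15.32
tool_pos: [0.6546, 0.1529, 0.0026]
ee_rot: [[0.784, 0.621, 0.001], [0.621, -0.784, 0.0], [0.001, 0.0, -1.0]]
force: [3.3, 2.0, 0.4]
grip_width: 0.0295
gripper_force: 21.4
```

```bash
python3 feel.py 8|head -1; python3 tilt.py s9|tail -1
```

```text
t 15.72 pos [0.6546 0.1528 0.0026] nose past leg mm 25.7 push 4.15 +- 0.25 side 0.05 z 1.0 grip 0.0294
s9 tilt [-0.0073 -0.0113  0.0384] 473 lean 0.0134
```

Push is now about 2.3 N above the steady 1.3–1.6 N and the lean has stopped changing (about 0.012), so foot c bears. Release and lift off.

>>> servo_tool([
  {"x": 0, "y": 0, "z": 0, "wx": 0, "wy": 0, "wz": 0},
  {"x": 0, "y": 0, "z": 0, "wx": 0, "wy": 0, "wz": 0},
  {"x": 0, "y": 0, "z": 0, "wx": 0, "wy": 0, "wz": 0},
  {"x": 0, "y": 0, "z": 0, "wx": 0, "wy": 0, "wz": 0},
  {"x": 0, "y": 0, "z": 0, "wx": 0, "wy": 0, "wz": 0},
  {"x": 0, "y": 0, "z": 0, "wx": 0, "wy": 0, "wz": 0},
  {"x": 0, "y": 0, "z": 0, "wx": 0, "wy": 0, "wz": 0},
  {"x": 0, "y": 0, "z": 0, "wx": 0, "wy": 0, "wz": 0},
], hand=1)

```text
time_s: 16.43
tool_pos: [0.6543, 0.1528, 0.0023]
ee_rot: [[0.784, 0.621, -0.0], [0.621, -0.784, -0.0], [-0.0, -0.0, -1.0]]
force: [-0.2, -0.8, -0.4]
grip_width: 0.0853
gripper_force: 0.0
```

```bash
python3 feel.py 5|head -1; python3 tilt.py s10|tail -1
```

```text
t 16.68 pos [0.6544 0.1528 0.0024] nose past leg mm 25.9 push -0.01 +- 0.11 side 0.06 z 0.36 grip 0.0853
s10 tilt [-0.0068 -0.0148  0.0383] 489 lean 0.0158
```

>>> servo_tool([
  {"x": 0, "y": 0, "z": 0.05, "wx": 0, "wy": 0, "wz": 0},
  {"x": 0, "y": 0, "z": 0.15, "wx": 0, "wy": 0, "wz": 0},
  {"x": 0, "y": 0, "z": 0.35, "wx": 0, "wy": 0, "wz": 0},
  {"x": 0, "y": 0, "z": 0.6, "wx": 0, "wy": 0, "wz": 0},
  {"x": 0, "y": 0, "z": 0.9, "wx": 0, "wy": 0, "wz": 0},
  {"x": 0.3, "y": 0.3, "z": 1, "wx": 0, "wy": 0, "wz": 0},
  {"x": 0.3, "y": 0.3, "z": 1, "wx": 0, "wy": 0, "wz": 0},
  {"x": 0.3, "y": 0.3, "z": 1, "wx": 0, "wy": 0, "wz": 0},
])

```text
time_s: 17.4
tool_pos: [0.7035, 0.2009, 0.159]
ee_rot: [[0.783, 0.622, 0.01], [0.622, -0.783, 0.003], [0.01, 0.004, -1.0]]
force: [-1.3, -1.7, -0.3]
grip_width: 0.0853
gripper_force: 0.0
```

```bash
for i in a b c; do python3 tilt.py s11$i|tail -1; done; python3 - <<'E'
from h import *
print(get_state()['tool_pos'],get_state()['force'])
snap('top','t11')
for f in('s11a','t11'):
    im,P,d=pts(f)
    m=(P[...,2]>.022)&(P[...,2]<.03)&(np.hypot(P[...,0]-.654,P[...,1]-.153)<.04)&(d>0)
    q=P[m];print(f,len(q),cv2.minAreaRect((q[:,:2]*1000).astype(np.float32)) if len(q)>3 else '',q[:,2].mean())
E
```

```text
s11a tilt [-0.0083 -0.0097  0.0384] 460 lean 0.0127
s11b tilt [-0.0053 -0.0103  0.0383] 479 lean 0.0114
s11c tilt [-0.009  -0.0095  0.0383] 508 lean 0.0131
[0.69910043 0.19776905 0.15297049] [-0.92992044 -0.00591311 -0.93908137]
s11a 39 ((654.4645385742188, 148.06109619140625), (29.188129425048828, 29.742380142211914), 34.25176239013672) 0.02309410440981034
t11 44 ((647.2384033203125, 147.84970092773438), (37.440277099609375, 27.94259262084961), 37.60382080078125) 0.025420056739241838
```

View pics/c_s11a.png

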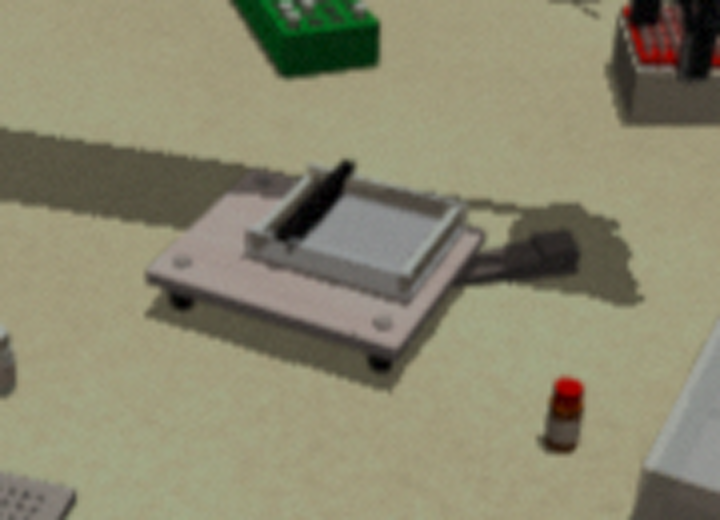

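The wedge lies flat under the bare leg at (490,265) in the crop. The lean is steady at about 0.0125 rad, and the arm is clear.

```bash
python3 -c "from cell import *; print(job_done())"
```

```text
the job is handed in; nothing more can be done
None
```

The job is handed in with the wedge left snug under the bare leg: the stand reads about 0.0125 rad from level, and I stopped pushing about 2.3 N above the steady push, once the lean stopped changing (foot c judged bearing from that, not measured).

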